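Set the vacuum dial to the red mark

ROBOT

A 6-joint arm with a two-finger parallel gripper is mounted at the origin on the work surface. World frame = base frame: x ahead of the robot, y to its left, z up, the work surface at z = 0. Lengths are in m, angles in rad, forces in N, time in s.
With the tool pointing down it reaches from about 0.3 to 0.775 m from the base axis. Payload 14.6 kg.
Tool frame: the origin (TCP) lies where the fingers leave the gripper's body, on its centre line; the fingertips stand 73 mm ahead of it and the grasp point (between the pads) lies 54 mm ahead of it (robot.tcp_to_tips is the distance from the TCP to the fingertips, in m); z points along the fingers, y is the direction in which the jaws open and shut (so a half turn about z gives the same grasp; the last joint's range is limited). The gripper opens to 85 mm and grips with 20 to 120 N. Pads are 22 mm wide; open, the fingers measure 114 mm over their backs; the gripper's body (76 mm by 85 mm) begins 54 mm behind the grasp point. The pads swing forward as they close: fully open they stand 13 mm farther back than shut.
Start: joints at [-1.323, 0.3, 1.521, -0, 1.321, -0.067], TCP at [0.17, -0.523, 0.304] pointing down, gripper open.
Joint ranges: [-3.03, 3.03], [-0.79, 2.21], [0.23, 2.52], [-1.04, 4.18], [0, 3.07], [-2.55, 2.55]. Speed limits (rad/s): [2.22, 2.22, 2.57, 3.14, 3.14, 3.14].

INTERFACE

Orientations are given as a rotation vector (axis times angle).
In Python, from station import robot, vision, job gives the robot as it stands. Calls block until the motion is done:
- robot.goto(position, orientation): joint-space move of the TCP to a pose.
- robot.move_straight(position, frame=None, v=0.15, f_stop=None): straight line of the TCP; frame=None keeps the orientation; v is the mean speed in m/s. With f_stop (N) it stops when the force on the tool has changed by that much, and returns True; else False.
- robot.movej(angles): joint-space move.
- robot.gripper_open() and robot.close(newtons=None): open the fingers fully, or close them until they stop; newtons is the grip in N (None keeps the last).
- robot.pause(seconds).
- robot.inverse_kinematics(position, orientation): joint angles nearest the present ones, or None.
- vision.capture(name): name is "scene" or "side" or "wrist"; returns the picture (384x512x3 uint8, red, green, blue); there is no depth.
- vision.camera_model(name): a dict with "fov_y" (degrees; the focal length in pixels is half the picture's height over the tangent of half this angle, whatever the lens; pixels are square), "cx", "cy" (the principal point, pixels), "position" and "attitude" of the camera in the world. Camera axes: x right, y up, looking along -z (the intrinsics and any distortion apply to the point x, -y, -z); pixel columns grow to the right and rows downward; lengths in m; the calibration is good to about 2 mm. A picture is of the moment at which its call begins: read the wrist's pose just before it. camera_model takes no time and is no camera call; for the wrist camera it gives the pose at the moment of the call.
A pose or a line that the arm cannot do raises robot.PlanningError and nothing moves.
- job.job_done(): hands the job in, once; it reports no verdict.
Trained networks look in the newest picture that a camera, given by its name, has taken for a name from the list of things; names that differ only in an ending like _2 or _b are one class to them, and where a whole thing is asked for, a point or a joint stands for the part that bears it (a point fixed in the world has none). Each returns a list of dicts, best first, with "score" (0 to 1); they miss things now and then, are a little off and sometimes report something else, mostly with a low value. They report only what shows in the picture. A call takes as long as a camera call.
- vision.outline_of(query, camera): "mask" (384x512 bool, what is visible of it).
- vision.place_of(query, camera): "centre" ([x, y, z] in m, in the coordinates of the camera as it stood for that picture, good to about 4 mm: a listed point, or the origin of a listed thing).
Readings, each from a call of its own:
- robot.current_t(): time.
- robot.current_joints(): joint angles.
- robot.current_dq(): joint speeds.
- robot.current_tau(): joint torques, N m.
- robot.current_tcp_pos(): TCP position.
- robot.current_tcp_rot(): TCP orientation.
- robot.current_contact_force(): force on the tool from outside, world axes, zero at the start.
- robot.current_ft_torque(): the same for the moment, N m.
- robot.current_width(): finger opening in m.
Only numpy, scipy, OpenCV 4.12 (cv2) and the standard library are available. Lean on these libraries where they do the work, as an engineer would, in place of code of your own. Each camera call takes 0.05 s, during which the arm holds its last target.

TASK

Put a fingertip into the finger hole of the black dial on the vacuum control box and push the dial round, either way, until its white index line points at the red target mark; leave it there and then press the green key fully down with a fingertip to take over the setting, and let it come up again. Do not press the key before the dial is on the mark. Nothing needs gripping and nothing is to be lifted: the box must stay standing where it is, the red mark must not be shifted, and the flask, bottle, beaker and cork ring beside it must be left alone.

Things in the scene. Friction and masses are not known exactly. Their poses are not given: they have to be found in the camera images.
- control_box: light grey control box, 220 mm (its x) by 290 mm (its y), 70 mm high, 3 kg, standing loose on rubber feet on the bench. Origin: on the bench under the dial's axis; z up. The dial's centre is at x = y = 0, the green key at x = 0, y = -142 mm; the flat top reaches from x -110 to 110 mm and y -178 to 112 mm. Around the dial a fixed scale has a line every 10 degrees.
- dial (a joint): angle of the black dial about the box's upright axis (rad), growing anticlockwise seen from above; at 0 the index line points along the box's +x. It turns without end stops, either way, and stays where it is left (stiff: about 0.12 N m, some 2.5 N at the finger hole). The dial is a disc of 156 mm diameter and 26 mm thickness, its top 98 mm above the bench.
- index_tip (a point): outer end of the white index line (5 mm wide) on the dial's top, at its rim, 78 mm from the axis, 98 mm above the bench
- finger_hole (a point): centre of the mouth of the round finger hole in the dial's top: 50 mm diameter, 22 mm deep with an orange floor, upright walls (a fingertip 12 mm or more deep bears squarely on them); centre 47 mm from the axis, on the side opposite the index line; mouth 98 mm above the bench
- target_line (a point): inner end of the red target mark, a tab 6 mm wide, 22 mm long, 6 mm high lying radially on the scale just outside the dial; this point is 81 mm from the dial's axis, 77 mm above the bench. The index line is on the mark when the index tip stands 3 mm inside this point, in line with the axis.
- set_key_top (a point): centre of the top of the green round key (diameter 32 mm) in its grey housing on the box's top
- set_key (a joint): how far the green key is pressed (m): 0 up, 0.006 fully down; a spring pushes it up again, about 5 N when fully down
- flask: clear conical flask, foot 68 mm across, 115 mm high, standing beside the box on its +y side; origin at the centre of its underside. Leave alone.
- bottle: brown bottle with blue cap, 52 mm across, 120 mm high, standing beyond the box; origin at the centre of its underside. Leave alone.
- beaker: white open beaker, 64 mm across, 80 mm high, standing on the box's -y side near the key; origin at the centre of its underside. Leave alone.
- cork_ring: cork flask ring, 90 mm across, 24 mm high, lying beyond the box; origin at the centre of its underside. Leave alone.

How it is judged:
By the outcome, as a careful person would: the job done as asked, in the order asked, and still so for the second after the job is handed in, with the robot touching nothing.
It also fails if it takes over 51 s, if anything falls off the work surface, if the arm or the gripper's body presses on something with over 40 N, if the wrist force passes 120 N, or if a joint passes its speed limit or range.

## Working session

There is one attempt and no reset: what is moved stays moved. The work goes in short steps, each a Python script; the robot and the scene stay as the last script left them, time stands still between calls to the robot, and variables do not carry over. Pictures are saved under pics/ and viewed, and the job is handed in when it is done.

```bash
mkdir -p pics; ls; cat > h.py <<'E'
import numpy as np, cv2
from station import robot, vision, job
from scipy.spatial.transform import Rotation as R
def cammat(m):
    a=np.array(m["attitude"],float)
    return R.from_rotvec(a).as_matrix() if a.shape==(3,) else (a if a.shape==(3,3) else R.from_quat(a).as_matrix())
def snap(n,f):
    m=vision.camera_model(n); im=vision.capture(n); cv2.imwrite('pics/'+f,im[:,:,::-1]); return im,m
def w(m,c): return cammat(m)@np.array(c)+np.array(m["position"])
E
python3 - <<'E'
from h import *
print(robot.current_t(), robot.current_tcp_rot())
for n in ["scene","side","wrist"]:
    im,m=snap(n,n+'0.png'); print(n,m)
    for q in ["control_box","index_tip","finger_hole","target_line","set_key_top","flask","bottle","beaker","cork_ring"]:
        r=vision.place_of(q,n)
        print(q,[(round(d["score"],2),w(m,d["centre"]).round(4)) for d in r[:2]])
print(robot.current_t())
E
```

```text
pics
0.0 [-3.10160261e+00 -4.92238540e-01  1.86358943e-04]
scene {'fov_y': 42.95084525048831, 'cx': 259.3862560791631, 'cy': 185.75245421670286, 'position': array([ 1.26073844, -0.5885852 ,  0.93053523]), 'attitude': array([0.76986914, 0.32252166, 0.73145435])}
control_box [(0.72, array([5.566e-01, 1.690e-02, 2.000e-04]))]
index_tip [(0.91, array([ 0.5579, -0.0588,  0.0968]))]
finger_hole [(0.95, array([0.5565, 0.0651, 0.0912]))]
target_line [(0.59, array([0.6333, 0.0346, 0.0729])), (0.48, array([ 0.7585,  0.0667, -0.0045]))]
set_key_top [(0.66, array([ 0.5239, -0.119 ,  0.093 ]))]
flask [(0.92, array([0.5616, 0.2089, 0.0007])), (0.5, array([ 0.5249, -0.2372, -0.004 ]))]
bottle [(0.97, array([ 0.6842, -0.2063, -0.0023]))]
beaker [(0.76, array([ 0.527 , -0.2371, -0.0036])), (0.39, array([0.6379, 0.035 , 0.0764]))]
cork_ring [(0.94, array([ 0.7609,  0.0663, -0.0031]))]
side {'fov_y': 42.297700242893114, 'cx': 255.44055960577785, 'cy': 190.69429677025923, 'position': array([0.12143298, 1.06447498, 0.75452992]), 'attitude': array([ 0.32775531, -1.3669154 , -2.38914811])}
control_box [(0.68, array([ 0.5563,  0.0199, -0.0011]))]
index_tip [(0.71, array([ 0.5528, -0.0562,  0.0936]))]
finger_hole [(0.97, array([0.5569, 0.0689, 0.097 ]))]
target_line [(0.39, array([0.635 , 0.036 , 0.0772]))]
set_key_top [(0.55, array([ 0.5234, -0.1183,  0.0882]))]
flask [(0.93, array([ 0.5552,  0.2087, -0.0016]))]
bottle [(0.7, array([ 0.6793, -0.2053, -0.0068]))]
beaker [(0.8, array([ 0.5243, -0.2325, -0.0015]))]
cork_ring [(0.66, array([ 0.7596,  0.0662, -0.0018]))]
wrist {'fov_y': 62.81733657356322, 'cx': 260.89622550870786, 'cy': 195.8618934697994, 'position': array([ 0.24198474, -0.49939166,  0.37468504]), 'attitude': array([-0.26022466,  0.18952556, -1.24710721])}
control_box []
index_tip []
finger_hole []
target_line []
set_key_top []
flask []
bottle []
beaker []
cork_ring []
1.5
```

View pics/scene0.png

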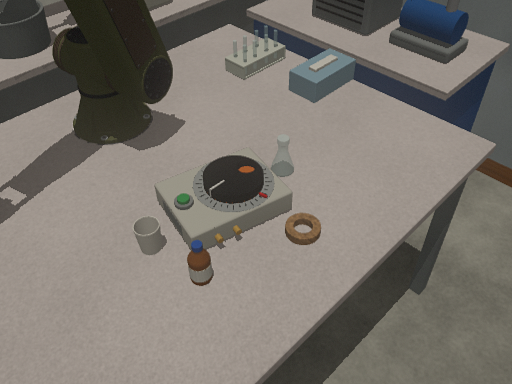

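View pics/side0.png

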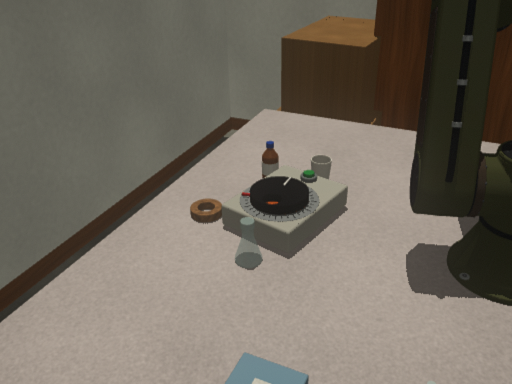

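The scene picture shows the dial at about (233,180), its index line pointing towards the key at (184,200). The hole is at (246,169) and the red mark at (263,195). The side view agrees. The shorter way round is about +102° anticlockwise. I'll close the fingers and look from above with the wrist camera.

```bash
cat >> h.py <<'E'
def ori(psi): return (R.from_euler('z',psi)*R.from_euler('x',np.pi)).as_rotvec()
E
python3 - <<'E'
from h import *
print(robot.tcp_to_tips)
c=np.array([.557,.018])
for p0 in (-90,90):
  for k in np.linspace(0,103,5):
    th=np.radians(90+k); p=c+.047*np.array([np.cos(th),np.sin(th)])
    print(p0+k,robot.inverse_kinematics([*p,.156],ori(np.radians(p0+k))))
q=robot.inverse_kinematics([.46,0,.40],ori(0)); print(q)
robot.goto([.46,0,.40],ori(0)); robot.close(20)
print(robot.current_t(),robot.current_width(),robot.current_tcp_pos())
im,m=snap("wrist","w1.png")
for q in ["control_box","index_tip","finger_hole","target_line","set_key_top"]:
    r=vision.place_of(q,"wrist")
    print(q,[(round(d["score"],2),w(m,d["centre"]).round(4)) for d in r[:2]])
E
```

```text
0.0726
-90.0 None
-64.25 None
-38.5 [ 2.04703461e-02  4.14103115e-01  1.74208567e+00 -4.44089210e-16
  9.85403867e-01  2.26321843e+00]
-12.75 [-0.01610312  0.39422757  1.77145996  0.          0.97590512  1.77722268]
13.0 [-5.71213364e-02  3.92915360e-01  1.77338625e+00 -4.44089210e-16
  9.75291039e-01  1.28678219e+00]
90.0 [ 5.08584646e-02  4.87537290e-01  1.63049987e+00 -4.44089210e-16
  1.02355549e+00  5.08584646e-02]
115.75 [ 4.41345316e-02  4.47697609e-01  1.69161760e+00 -4.44089210e-16
  1.00227744e+00 -4.05287751e-01]
141.5 [ 0.02047035  0.41410312  1.74208567  0.          0.98540387 -0.87837422]
167.25 [-0.01610312  0.39422757  1.77145996  0.          0.97590512 -1.36436997]
193.0 [-0.05712134  0.39291536  1.77338625  0.          0.97529104 -1.85481047]
[-7.96494070e-02  3.56842910e-02  1.60698516e+00 -4.44089210e-16
  1.49892320e+00  1.49114692e+00]
4.4333 -0.00038059276794071364 [4.60000939e-01 1.47711166e-05 3.99997213e-01]
control_box []
index_tip [(0.89, array([ 0.5568, -0.0538,  0.0965]))]
finger_hole [(0.97, array([0.5556, 0.0666, 0.0987]))]
target_line []
set_key_top [(0.73, array([ 0.5267, -0.1233,  0.0937]))]
```

View pics/w1.png

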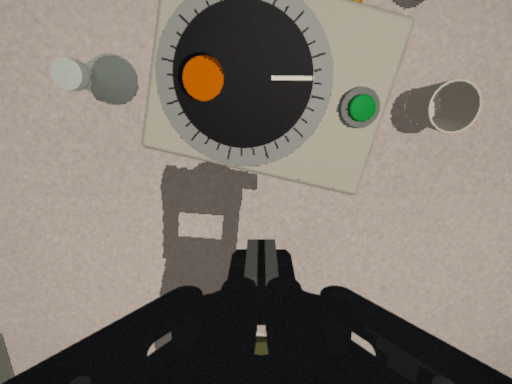

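The wrist view shows the hole at (203,78), the index tip at (312,78) and the key at (362,108). The mark is cut off at the top, so I'll shift forward and measure precisely.

```bash
cat >> h.py <<'E'
def px2w(m,uv,z):
    f=192/np.tan(np.radians(m["fov_y"]/2)); uv=np.atleast_2d(uv).astype(float)
    d=np.c_[(uv[:,0]-m["cx"])/f,-(uv[:,1]-m["cy"])/f,-np.ones(len(uv))]@cammat(m).T
    p=np.array(m["position"]); s=(z-p[2])/d[:,2]; return p+d*s[:,None]
def circ(p):
    A=np.c_[2*p[:,:2],np.ones(len(p))]; s=np.linalg.lstsq(A,(p[:,:2]**2).sum(1),rcond=None)[0]
    return s[:2],np.sqrt(s[2]+s[0]**2+s[1]**2)
def blob(im,cond):
    n,l,st,ce=cv2.connectedComponentsWithStats(cond.astype(np.uint8)); 
    i=1+np.argmax(st[1:,4]); return l==i,ce[i],st[i]
E
python3 - <<'E'
from h import *
robot.goto([.51,0.0,.40],ori(0))
im,m=snap("wrist","w2.png")
np.save('w2.npy',im); import pickle; pickle.dump(m,open('w2.pkl','wb'))
i=im.astype(int); r,g,b=i[...,0],i[...,1],i[...,2]
for nm,c,z in [("hole",(r>150)&(b<60)&(g>40)&(g<140),.076),("key",(g>r+60)&(g>b+40),.092),("red",(r>100)&(g<60)&(b<60),.080)]:
    mk,ce,st=blob(im,c); print(nm,ce,st,px2w(m,ce,z).round(4))
    cs,_=cv2.findContours(mk.astype(np.uint8),cv2.RETR_EXTERNAL,cv2.CHAIN_APPROX_NONE); p=px2w(m,cs[0][:,0],z); print(circ(p))
for q in ["control_box","index_tip","finger_hole","target_line","set_key_top"]:
    rr=vision.place_of(q,"wrist")
    print(q,[(round(d["score"],2),w(m,d["centre"]).round(4)) for d in rr[:2]])
cv2.imwrite('pics/w2b.png',cv2.resize(im[:,:,::-1],(768,576)))
E
```

```text
hole [204.62401264 122.27014218] [ 185  102   40   41 1266] [[0.5574 0.0691 0.076 ]]
(array([0.55699793, 0.06907164]), np.float64(0.02373589137190912))
key [358.15009747 150.13450292] [346 138  26  25 513] [[ 0.5256 -0.1168  0.092 ]]
(array([ 0.52544931, -0.11682977]), np.float64(0.01486891819561764))
red [228.24038462  40.89423077] [225  30   8  22 104] [[0.6471 0.0369 0.08  ]]
(array([0.6471708 , 0.03661553]), np.float64(0.007171837072408668))
control_box [(0.58, array([0.5566, 0.0219, 0.005 ]))]
index_tip []
finger_hole [(0.89, array([0.5568, 0.0638, 0.0955]))]
target_line [(0.4, array([0.6419, 0.0369, 0.0721]))]
set_key_top [(0.83, array([ 0.5242, -0.1222,  0.0898]))]
```

View pics/w2b.png

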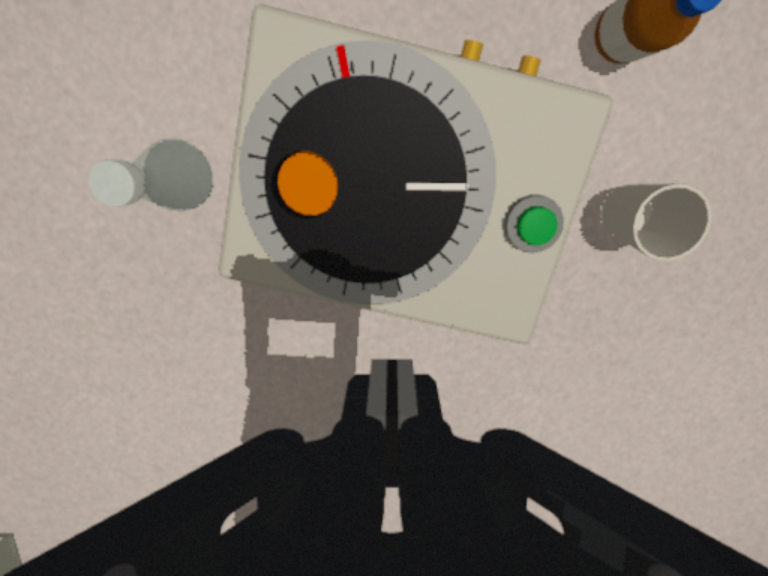

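The wrist view (1.5x) shows the dial centred at about (366,180), the index line on the right ending at (467,186), the red mark from (346,76) to (341,46) and the key at (538,226).

```bash
cat >> h.py <<'E'
def measure(im,m,c0=(.557,.018)):
    """dial centre (black rim fit), index dir, hole, red"""
    i=im.astype(int); r,g,b=i[...,0],i[...,1],i[...,2]
    f=192/np.tan(np.radians(m["fov_y"]/2))
    def pix(P):
        q=(np.array(P)-m["position"])@cammat(m); return np.array([m["cx"]+f*q[0]/-q[2],m["cy"]-f*q[1]/-q[2]])
    gray=cv2.GaussianBlur(im,(3,3),0).max(2).astype(np.float32)
    pts=[]
    c0=np.array(c0)
    for a in np.radians(np.arange(0,360,3)):
        rs=np.arange(.066,.092,.0003); d=np.array([np.cos(a),np.sin(a)])
        uv=np.array([pix([*(c0+x*d),.098]) for x in rs],np.float32)
        v=cv2.remap(gray,uv[:,0].reshape(1,-1),uv[:,1].reshape(1,-1),cv2.INTER_LINEAR)[0]
        gr=v[6:]-v[:-6]; k=np.argmax(gr)
        if gr[k]>25: pts.append(c0+rs[k+3]*d)
    pts=np.array(pts); 
    for _ in range(5):
        c,rad=circ(pts); e=np.linalg.norm(pts-c,axis=1)-rad; pts=pts[abs(e)<max(.0012,1.5*np.median(abs(e)))]
    out={"c":c,"rad":rad,"n":len(pts)}
    mk,ce,st=blob(im,(r>100)&(g<60)&(b<60)); 
    if st[4]>10:
        p=px2w(m,np.argwhere(mk)[:,::-1],.083)[:,:2]; out["red"]=p.mean(0)
    yy,xx=np.nonzero((np.minimum(np.minimum(r,g),b)>130)); p=px2w(m,np.c_[xx,yy],.098)[:,:2]
    p=p[np.linalg.norm(p-c,axis=1)<.0745]; out["idx"]=p.mean(0); out["nidx"]=len(p)
    ang=lambda q: np.degrees(np.arctan2(*(q-c)[::-1]))
    out["idx_ang"]=ang(out["idx"]); out["red_ang"]=ang(out["red"]) if "red" in out else None
    return out
E
python3 - <<'E'
from h import *; import pickle
print(measure(np.load('w2.npy'),pickle.load(open('w2.pkl','rb'))))
E
```

```text
{'c': array([0.55747481, 0.02054442]), 'rad': np.float64(0.0778621459702234), 'n': 106, 'red': array([0.64661715, 0.03664906]), 'idx': array([ 0.55697472, -0.03234767]), 'nidx': 184, 'idx_ang': np.float64(-90.54170721976922), 'red_ang': np.float64(10.240715625699803)}
```

```bash
cat >> h.py <<'E'
C=np.array([.5575,.0205])
def tp(a,lead,z,r=.047):
    t=np.radians(a); er=np.array([np.cos(t),np.sin(t)]); et=np.array([-er[1],er[0]])
    return np.array([*(C+r*er+lead*et),z]), ori(t)
E
python3 - <<'E'
from h import *
p,o=tp(89.5,0,.20); robot.goto(p,o); F0=robot.current_contact_force()
print(robot.current_t(),F0)
hit=robot.move_straight(tp(89.5,0,.156)[0],v=.06,f_stop=8)
print(hit,robot.current_tcp_pos(),robot.current_contact_force())
if not hit:
    robot.move_straight(tp(89.5,.0075,.156)[0],v=.03); print(robot.current_contact_force())
    for a in np.arange(99.5,183,12):
        p,o=tp(a,.0075,.156); h=robot.move_straight(p,o,v=.06,f_stop=25); print(round(a,1),h,np.round(robot.current_contact_force(),1),robot.current_t())
        if h: break
im,m=snap("scene","s2.png")
E
```

```text
6.6417 [ 0.43858642 -0.46651344 -0.196734  ]
False [0.55808671 0.06750752 0.15632624] [-0.72784057 -0.32235438 -0.6764932 ]
[0.16324957 0.57050445 0.30105436]
99.5 False [0.3 0.4 0.4] 8.25
111.5 False [ 0.1  1.1 -0.2] 8.6083
123.5 False [ 0.1  0.1 -0.7] 8.9667
135.5 False [ 0.3 -0.1 -0.8] 9.325
147.5 False [ 0.   0.7 -0.3] 9.6833
159.5 False [1.1 0.3 0.1] 10.0417
171.5 False [-0.2 -0.4  0.1] 10.4
```

View pics/s2.png

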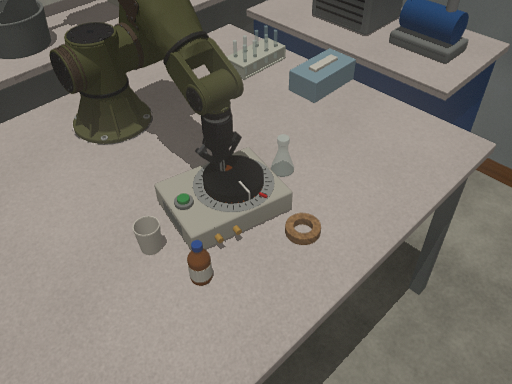

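The dial has followed: the index tip is now at (250,197), just short of the mark at (263,195). I'll measure it in the scene and side pictures.

```bash
python3 - <<'E'
from h import *
for n in ("scene","side","wrist"):
    im,m=snap(n,n+"3.png")
    try: o=measure(im,m); print(n,o)
    except Exception as e: print(n,e)
    for q in ["index_tip","target_line","finger_hole"]:
        for d in vision.place_of(q,n)[:1]:
            p=w(m,d["centre"]); print(q,round(d["score"],2),p.round(4),np.degrees(np.arctan2(*(p[:2]-C)[::-1])))
print(robot.current_t())
E
```

```text
scene {'c': array([0.57439685, 0.00527576]), 'rad': np.float64(0.07740696016475603), 'n': 15, 'red': array([0.65377952, 0.03016392]), 'idx': array([0.61016798, 0.00814333]), 'nidx': 25, 'idx_ang': np.float64(4.583284912140001), 'red_ang': np.float64(17.40731785221504)}
index_tip 0.6 [0.6333 0.0034 0.0975] -12.68797652588131
finger_hole 0.88 [0.5114 0.0285 0.094 ] 170.1249351758613
side {'c': array([0.55511357, 0.02246074]), 'rad': np.float64(0.07841913613379707), 'n': 20, 'red': array([0.63976775, 0.04937153]), 'idx': array([0.60672407, 0.00758113]), 'nidx': 10, 'idx_ang': np.float64(-16.08258403558016), 'red_ang': np.float64(17.63498753168759)}
index_tip 0.95 [0.6311 0.0051 0.0972] -11.821948846084378
target_line 0.49 [0.6345 0.037  0.0748] 12.090373099756277
finger_hole 0.6 [0.5114 0.0347 0.0961] 162.8496065796727
wrist {'c': array([0.54865237, 0.02101759]), 'rad': np.float64(0.07584343846939887), 'n': 26, 'red': array([0.49909568, 0.01216607]), 'idx': array([ 0.49969497, -0.01835872]), 'nidx': 261, 'idx_ang': np.float64(-141.19036816659627), 'red_ang': np.float64(-169.87295990780893)}
finger_hole 0.68 [0.5096 0.0262 0.0947] 173.22062602083187
11.05
```

```bash
python3 - <<'E'
import cv2
a=cv2.imread('pics/scene3.png')[140:220,180:290];b=cv2.imread('pics/side3.png')[160:240,220:330]
cv2.imwrite('pics/z3.png',cv2.resize(cv2.hconcat([a,b]),None,fx=3.6,fy=3.6,interpolation=cv2.INTER_CUBIC))
E
```

```text
(no output)
```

View pics/z3.png

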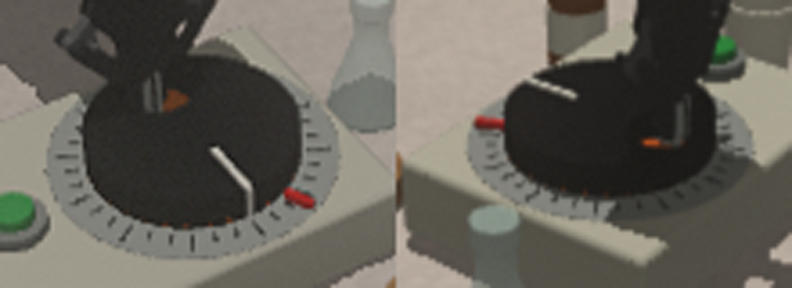

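```bash
cat >> h.py <<'E'
def look(tag):
    im,m=None,None
    robot.goto([.51,0.0,.40],ori(0)); robot.pause(.2)
    im,m=snap("wrist",tag+".png"); cv2.imwrite('pics/'+tag+'b.png',cv2.resize(im[:,:,::-1],(768,576)))
    np.save(tag+'.npy',im)
    print(measure(im,m),robot.current_t())
E
python3 - <<'E'
from h import *
for a in (182,192):
    p,o=tp(a,.0075,.156); print(robot.move_straight(p,o,v=.05,f_stop=25))
robot.pause(.2)
print(robot.current_tcp_pos()-p)
robot.move_straight(tp(192,0,.156)[0],v=.03)
robot.move_straight(tp(192,0,.22)[0],v=.1)
look("w4")
E
```

```text
False
False
[-5.73616899e-05  1.67748911e-04  2.19012628e-06]
{'c': array([0.55746522, 0.02048936]), 'rad': np.float64(0.07783718262052457), 'n': 111, 'red': array([0.64704141, 0.03670533]), 'idx': array([0.61023277, 0.02765595]), 'nidx': 208, 'idx_ang': np.float64(7.734267644965055), 'red_ang': np.float64(10.261121587904809)} 16.15
```

View pics/w4b.png

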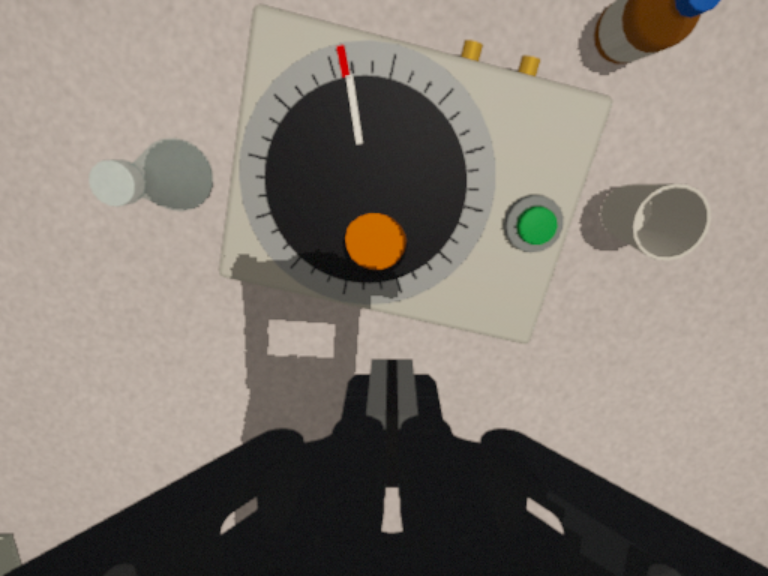

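The box hasn't moved. The index is at 7.7° and the mark, corrected for its height, is at about 10.4°. One more push of about 2.7° should do it.

```bash
sed -i 's/\[:,::-1\],.083)/[:,::-1],.077)/' h.py
python3 - <<'E'
from h import *
p,o=tp(192,0,.22); robot.goto(p,o)
print(robot.move_straight(tp(192,0,.156)[0],v=.08,f_stop=8))
robot.move_straight(tp(192,.0065,.156)[0],v=.04)
p,o=tp(194.65,.0075,.156); print(robot.move_straight(p,o,v=.02,f_stop=25))
robot.pause(.2)
robot.move_straight(tp(194.65,0,.156)[0],v=.03)
robot.move_straight(tp(194.65,0,.22)[0],v=.1)
look("w5")
E
python3 - <<'E'
import cv2
a=cv2.imread('pics/w5.png')[20:130,180:300]
cv2.imwrite('pics/z5.png',cv2.resize(a,None,fx=5,fy=5,interpolation=cv2.INTER_CUBIC))
E
```

```text
False
False
{'c': array([0.55746252, 0.0204768 ]), 'rad': np.float64(0.07782199818798181), 'n': 114, 'red': array([0.64863592, 0.03731608]), 'idx': array([0.60985801, 0.02973369]), 'nidx': 209, 'idx_ang': np.float64(10.019251938739094), 'red_ang': np.float64(10.464324100827017)} 25.0083
```

View pics/z5.png

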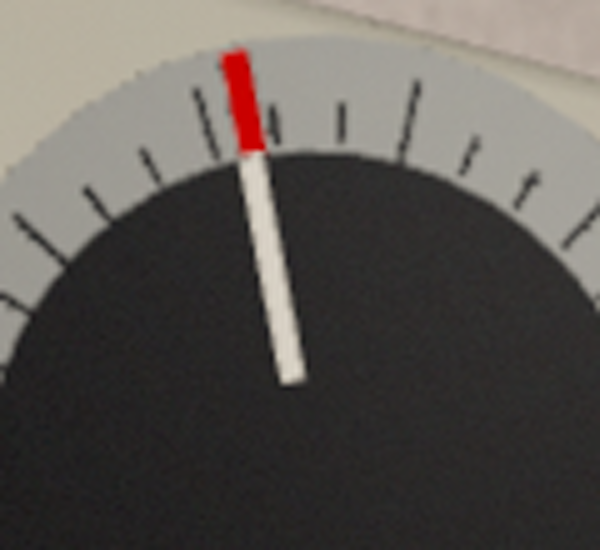

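The index line runs into the red mark, meeting at about (250,153) in the zoom. It is within about 0.45°, or 0.6 mm at the rim. Next is the key.

```bash
python3 - <<'E'
from h import *
k=[.5247,-.1177]
robot.goto([*k,.20],ori(0)); robot.move_straight([*k,.174],v=.06); robot.pause(.1)
F0=np.array(robot.current_contact_force()); 
h=robot.move_straight([*k,.168],v=.02,f_stop=3); print(h)
z=robot.current_tcp_pos()[2]
log=[]
while z>.152:
    z-=.001
    h=robot.move_straight([*k,z],v=.02,f_stop=16)
    f=(np.array(robot.current_contact_force())-F0)[2]; log.append((round(robot.current_tcp_pos()[2],4),round(f,1)))
    if h or f>12: break
print(log,h); im,m=snap("scene","s6.png")
robot.pause(.15)
robot.move_straight([*k,.20],v=.06)
print(robot.current_t()); look("w6")
E
python3 - <<'E'
import cv2
a=cv2.imread('pics/s6.png')[140:250,130:280]
cv2.imwrite('pics/z6.png',cv2.resize(a,None,fx=4,fy=4,interpolation=cv2.INTER_CUBIC))
E
```

```text
False
[(np.float64(0.1669), np.float64(-1.1)), (np.float64(0.1659), np.float64(-0.4)), (np.float64(0.1648), np.float64(-0.4)), (np.float64(0.164), np.float64(1.2)), (np.float64(0.1629), np.float64(2.8)), (np.float64(0.1619), np.float64(2.5)), (np.float64(0.1609), np.float64(3.2)), (np.float64(0.1599), np.float64(3.7)), (np.float64(0.1589), np.float64(4.4)), (np.float64(0.1586), np.float64(11.5)), (np.float64(0.1583), np.float64(21.5))] False
30.8833
{'c': array([0.55741177, 0.02048003]), 'rad': np.float64(0.07783389465003974), 'n': 115, 'red': array([0.6485571 , 0.03728941]), 'idx': array([0.60991381, 0.02972985]), 'nidx': 210, 'idx_ang': np.float64(9.991845484390343), 'red_ang': np.float64(10.449303711105324)} 32.0583
```

View pics/z6.png

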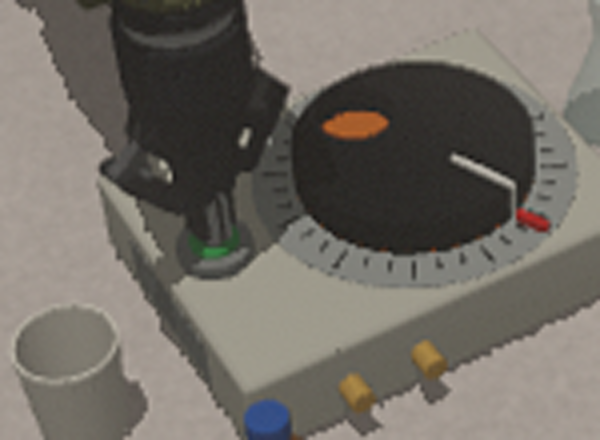

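View pics/w6b.png

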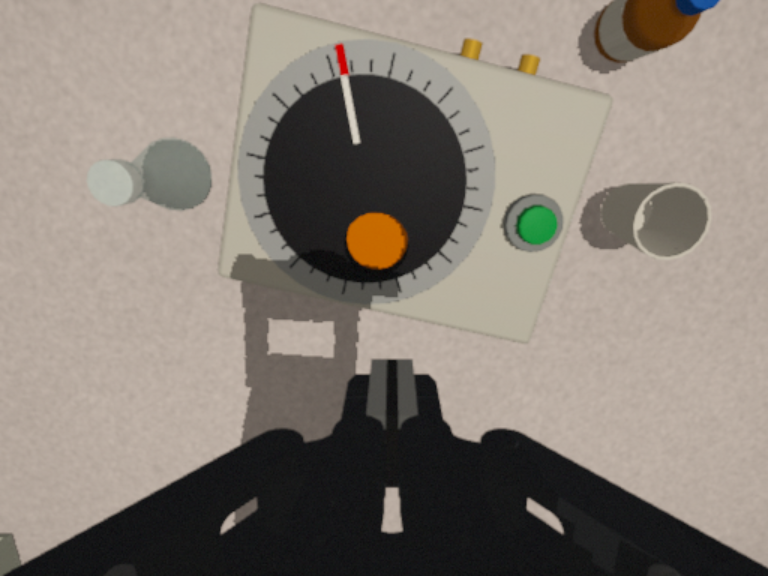

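The force rose like a spring over about 6 mm, from TCP z 0.1645 to 0.1586, then hit a hard stop at 21 N. That means the key went fully down. In the last wrist view the key is up again at (538,225), and the index still meets the mark at (345,76).

```bash
python3 - <<'E'
from h import *
print(robot.current_t()); print(job.job_done())
E
```

```text
32.0583
the job is handed in; nothing more can be done
None
```

The dial is on the red mark and the green key has been pressed fully down and has come up again. I handed the job in at 32 s of the 51 s allowed.

- **Dial:** With the closed fingertips in the finger hole I pushed it about 100° anticlockwise, in two goes with a look between. The last wrist picture puts the index at 10.0° and the mark at 10.45°. That leaves it about 0.45° short, or 0.6 mm at the rim, and it was the same before and after the key press.
- **Key:** I pressed it only once the dial was on the mark. The force rose like a spring over about 6 mm, then met a hard stop at about 21 N, and the key was up again in the last picture.
- **Surroundings:** The box and the red mark measured the same as at the start to within a millimetre or so. The flask, bottle and beaker look unmoved. The cork ring was outside the last wrist picture, but the arm never went near it.
- **Readings that disagreed:** With the arm in the way, my own angle fits in the scene and side pictures (and one wrist picture) were unreliable. I didn't use them and relied on wrist views taken from above with the arm clear.

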